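Free the ratchet pawl and lower the hold-down arm onto a flat bar

ROBOT

A 7-joint arm with a two-finger parallel gripper is mounted at the origin on a cart in front of the work surface, level with it; the furniture and walls round the work are solid. World frame = base frame: x ahead of the robot, y to its left, z up, the work surface at z = 0. Lengths are in m, angles in rad, forces in N, time in s.
With the tool pointing down it reaches from about 0.4 to 0.85 m from the base axis. Payload 4.5 kg.
Tool frame: the origin (TCP) lies midway between the tips of the shut fingers; the grasp point (between the pads) lies 19 mm behind it; z points along the fingers, y is the line along which they close (so a half turn about z gives the same grasp; the last joint's range is limited). The gripper opens to 88 mm and grips with 3 to 60 N. Pads are 18 mm wide; open, the fingers measure 123 mm over their backs; the gripper's body (75 mm by 187 mm) begins 45 mm behind the grasp point.
Start: joints at [-1.124, 0.689, -0.195, 1.565, 0.157, 0.902, -0.215], TCP at [0.251, 0.573, 0.239] pointing down, gripper open.
Joint ranges: [-3.01, 3.01], [-0.46, 2.08], [-1.47, 1.51], [0.13, 2.56], [-1, 4.14], [0.04, 2.09], [-2.66, 2.66]. Speed limits (rad/s): [2.57, 2.57, 3.14, 3.14, 3.14, 3.14, 3.14].

INTERFACE

Orientations are given as a unit quaternion [x, y, z, w].
In Python, from plant import r gives the robot as it stands.
- The arm moves only by the tool carry_out, never from a script. Its argument "plan" is a list of rows, each an object with "rot": the turn, a rotation vector about the tool's x, y, z in rad, a list of three; "xyz": the shift along the tool's x, y, z in m, a list of three; "grip": the closure in counts, from 0 (fully open) to 255 (shut). In form: [{"rot": [wx, wy, wz], "xyz": [dx, dy, dz], "grip": grip}, ...]. A call has 1 to 8 rows; each row is the pose to reach, as a shift and turn from the pose commanded when the call began, along the tool's axes at that moment; what a row does not reach only later rows make up. A row lasts 1/12 s, in which the tool goes at most 41.7 mm and 7.16 degrees, less where a joint would pass 70% of its speed; a pose out of reach is approached as far as the arm can. A call with a gripper value outside its range is refused whole. The fingers move at their own pace and stop on an object; "squeeze" is the grip in N (left out, the last holds). Time passes only in rows, so rows that repeat a pose let the fingers close. It gives the time, the measured TCP pose, the force, the opening and the grip force at its end, in the units of the state.
- r.get_state(): the state, without advancing time (a new reading comes with each control period).
- r.snapshot(name): name is "scene" or "top" or "wrist"; returns the picture (480x640x3 uint8, red, green, blue); there is no depth.
- r.camera_params(name): a dict with "fx", "fy", "cx", "cy" (pixels), "position" and "attitude" of the camera in the world; the wrist camera has in their place "hand_eye" (4x4, takes a point from camera to tool coordinates, whose origin is the TCP and whose axes are the flange's). Camera axes: x right, y down, z forward; pixel columns grow to the right and rows downward; lengths in m; the calibration is good to about 2 mm. A picture is of the moment at which its call begins: read the wrist's pose just before it. camera_params takes no time and is no camera call.
- r.finish_job(): hands the job in; it is judged then, once.
The state is a dict: "clock": time; "q": joint angles; "qd": joint speeds; "joint_torque": joint torques, N m; "tool_pos": TCP position; "eef_rot": TCP orientation; "contact_force": force on the tool from outside, world axes, zero at the start; "moment": the same for the moment, N m; "opening": opening from 0.0 (shut) to 1.0 (fully open); "finger_force": force on a finger pad.
Only numpy, scipy, OpenCV 4.12 (cv2) and the standard library are available. Lean on these libraries where they do the work, as an engineer would, in place of code of your own. Each camera call takes 0.05 s, during which the arm holds its last target. There are 200 camera calls.

TASK

The flat bar lies on the anvil of the small ratchet clamp, ready to be filed. With the fingertips, press the clamp's pawl tab all the way down so that the ratchet is free, then push the raised arm down past its teeth until its foot rests on the bar. Grasp nothing, and leave the bar in its place on the anvil and the things around undisturbed.

Things in the scene. Friction and masses are not known exactly. Their poses are not given: they have to be found in the camera images.
- clamp_stand: fixed ratchet hold-down clamp: grey base plate 245 x 62 x 12 mm with two cheeks 92 mm high. Origin on the worktop under the arm's hinge axis; its own z up, the arm reaches out to its own -x (over the anvil), the pawl and its tab lie on its own +x side, the hinges turn about its y. The stand's x axis points roughly to world +y (arm to the robot's right, tab to its left), within about 25 degrees.
- clamp_hinge (a point): centre of the arm's hinge axis, 75 mm above the worktop (fixed; axes as the stand's)
- clamp_arm (a joint): angle of the arm in rad: 0 = fully raised (40 degrees above level); grows as the arm is pushed down; 0.70 = level, with its rubber foot resting on the flat bar. Starts at 0.01 to 0.06. A stiff hinge: it stays where it is left; lowering takes about 2 to 3 N at the pad. While the pawl is engaged a tooth stops it at about 0.10 (springy, some 3 to 5 mm at the pad under 10 N; it must not be forced). Its foot hangs 85 mm from the hinge.
- push_pad (a point): middle of the upper face of the square black rubber pad (36 x 36 x 8 mm) at the free end of the arm. It sits 135 mm from the hinge axis along the arm and 10 mm above the arm's centre line, and moves with the arm on its arc: height about 170 mm when raised and 85 mm when down. Its z axis is normal to the pad, its x axis along the arm towards the hinge. The arm itself is a bar 20 mm wide and 12 mm thick.
- pawl (a joint): angle of the steel hook pawl in rad: 0 = engaged between the teeth of the arm's ratchet wheel; grows as its tab is pressed down; free of the teeth above about 0.2; stop at 0.36 (all the way down). A stiff pivot: it stays where it is left; pressing takes about 3 N.
- pawl_tab (a point): middle of the upper face of the pawl's ribbed thumb tab (28 mm along the stand's x, 30 mm across), at the stand's far end from the arm: 109 mm from the arm hinge along the stand's x, 88 mm above the worktop when engaged. It swings down about the pawl's pivot, which lies 48 mm nearer the arm hinge and 22 mm lower than this point; all the way down this point is about 18 mm lower.
- flat_bar: loose rusty-brown flat steel bar 12 x 68 x 6 mm lying across the anvil between two low ridges; origin at the centre of its underside, long axis its own y
- nest (a point): middle of the anvil's top face between the ridges, 30 mm above the worktop, 85 mm from the hinge axis (fixed)
- needle_file: bystander: needle file with yellow handle, 150 mm long, lying beside the clamp; leave alone
- loupe: bystander: black stand loupe, 35 mm wide, 34 mm high; leave alone
- v_block: bystander: steel v-block 45 x 44 x 36 mm; leave alone
- white_jar: bystander: white screw-top jar, 37 mm wide, 38 mm high; leave alone
- marker: bystander: white and red marker pen, 133 mm long, lying; leave alone
- stamping: bystander: small stamped metal bracket 16 x 32 x 9 mm; leave alone

How it is judged:
On the way, in this order (a step that is already met when the one before it is completed fails the run):
1. the pawl tab is pressed down and the ratchet is free (pawl beyond 0.28 rad), the arm still raised (value of joint pawl above 0.28 rad and value of joint clamp_arm below 0.2 rad), for 0.1 s.
2. the arm is pushed down onto the bar (beyond 0.68 rad) (value of joint clamp_arm above 0.68 rad), for 0.2 s.
At the end, for the whole second after the job is handed in: the arm stays down by itself beyond 0.68 rad (its foot on the bar, within about 2 mm), the pawl is still free (beyond 0.2 rad), and the bar lies at rest on the anvil between the ridges, within 17 mm of the middle and 3 mm of its resting height (value of joint clamp_arm above 0.68 rad and value of joint pawl above 0.2 rad and horizontal distance between flat_bar and nest below 0.017 m and z of flat_bar in the frame of clamp_stand between 0.027 and 0.033 m and linear speed of flat_bar below 0.02 m/s and not (velocity of joint clamp_arm below -0.05 rad/s) and velocity of joint clamp_arm below 0.05 rad/s); the robot touches nothing.
It fails at once if the arm is forced down past the engaged pawl (value of joint pawl below 0.1 rad and value of joint clamp_arm above 0.22 rad).
It fails at once if the flat bar is lifted or shifted by more than 8 mm (distance of flat_bar from where it was at the start of the episode above 0.008 m).
It fails at once if a bystander is moved by more than 15 mm (distance of any of needle_file, loupe, v_block, white_jar, marker, stamping from where it was at the start of the episode above 0.015 m).
It also fails if it takes over 38 s, if anything falls off the work surface, if the arm or the gripper's body presses on something with over 40 N, if the wrist force passes 120 N, or if a joint passes its speed limit or range.

## Working session

There is one attempt and no reset: what is moved stays moved. The work goes in short steps, Python scripts to look and compute and a tool call to move; the robot and the scene stay as the last step left them, time stands still between calls to the robot, and variables do not carry over. Pictures are saved under pics/ and viewed, at most 10 in all, crops included, and the job is handed in when it is done.

Besides the shell and the picture viewer there is one more tool, called after "Emit:" by a JSON object that holds its "api" and its "payload". carry_out: Moves the arm, as the interface text tells. Its arguments: {"type":"object","properties":{"plan":{"type":"array"},"squeeze":{"type":"number"}},"required":["plan"]}

```bash
mkdir -p pics; ls
python3 - <<'E'
from plant import r
import cv2
s=r.get_state(); print({k:s[k] for k in ("clock","tool_pos","eef_rot","contact_force","opening")})
for n in("scene","top"):
    print(n,r.camera_params(n)); cv2.imwrite(f"pics/{n}0.png",r.snapshot(n)[:,:,::-1])
print(r.camera_params("wrist"))
E
```

```text
pics
{'clock': 0.0, 'tool_pos': array([0.25051766, 0.57189153, 0.23789862]), 'eef_rot': array([ 2.04888557e-01,  9.78784862e-01, -9.26048862e-04, -1.23159782e-04]), 'contact_force': array([-0.59106597,  0.27334563,  0.08716207]), 'opening': 0.9966919352652188}
scene {'fx': 580.3149938684314, 'fy': 580.3149938684314, 'cx': 312.3963264993704, 'cy': 235.87613621284908, 'position': array([ 0.20537851, -0.56427858,  0.87326402]), 'attitude': array([ 0.88997981, -0.27528371,  0.10543554, -0.34790538])}
top {'fx': 449.76471683000904, 'fy': 449.76471683000904, 'cx': 323.23793857666436, 'cy': 241.82528434928275, 'position': array([0.41033144, 0.01164695, 0.94380456]), 'attitude': array([-0.68321237,  0.72240196, -0.07576876,  0.07493576])}
{'fx': 416.851982940789, 'fy': 416.851982940789, 'cx': 314.24259465032935, 'cy': 241.69024378374027, 'hand_eye': array([[ 7.95875618e-04, -9.55484596e-01, -2.95039919e-01,
         7.53426456e-02],
       [ 9.99999655e-01,  6.90070380e-04,  4.62729672e-04,
         6.93626487e-04],
       [-2.38532764e-04, -2.95040186e-01,  9.55484815e-01,
        -1.45308461e-01],
       [ 0.00000000e+00,  0.00000000e+00,  0.00000000e+00,
         1.00000000e+00]])}
```

View pics/top0.png

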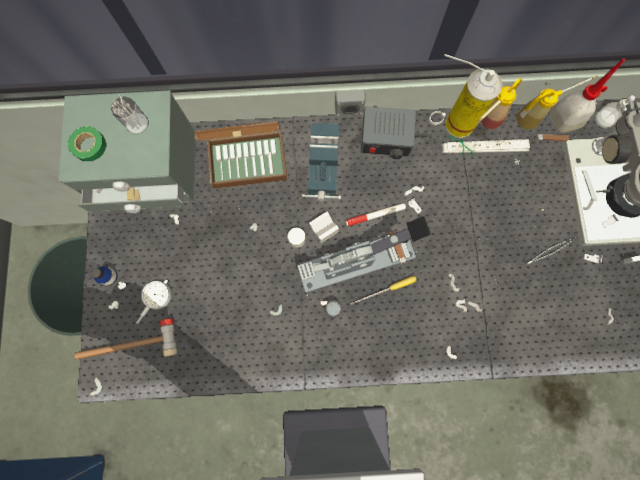

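View pics/scene0.png

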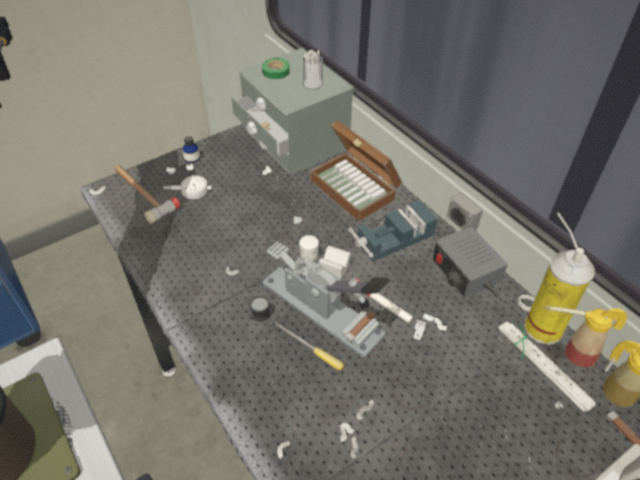

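The top view shows the clamp from the tab end at about (307,272) to the black pad at about (418,228). The brown bar is at (400,253). In the scene view the tab is at (278,250) and the pad at about (375,288). I'll enlarge both.

Run:
```python
import cv2,numpy as np
t=cv2.imread("pics/top0.png")[205:325,285:445]; s=cv2.imread("pics/scene0.png")[225:365,240:400]
a=cv2.resize(t,None,fx=4.9,fy=4.9,interpolation=cv2.INTER_CUBIC)
cv2.imwrite("pics/ct.png",a)
b=cv2.resize(s,None,fx=4.2,fy=4.2,interpolation=cv2.INTER_CUBIC)
cv2.imwrite("pics/cs.png",b)
```

```text
(no output)
```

View pics/ct.png

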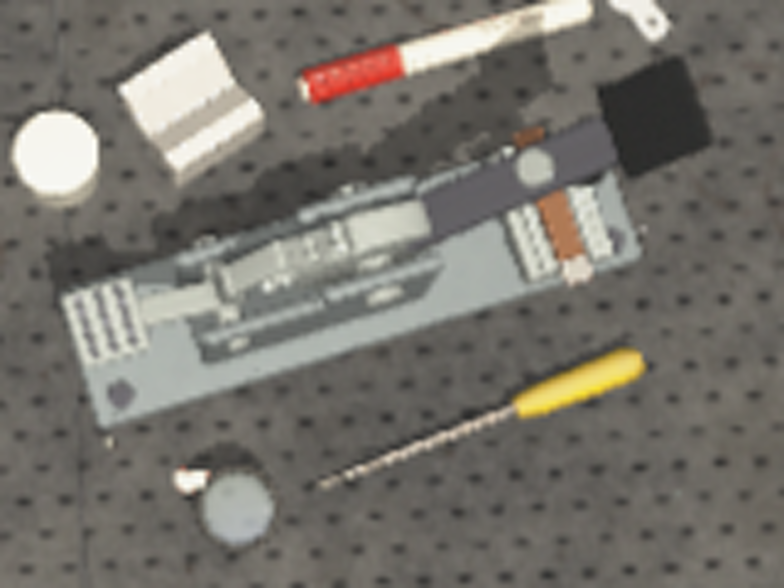

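View pics/cs.png

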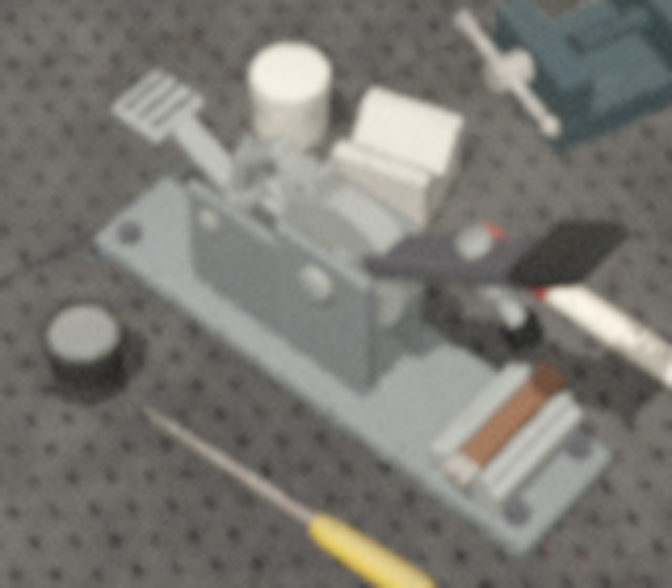

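Pixels read from the crops. Top view: tab centre (306.6,270.5), pad (419.3,228.7), front plate corners at crop (105,428) and (640,255). Scene view: tab (277.6,249.8), pad (375.7,285.5).

```bash
cat > h.py <<'E'
import numpy as np
from scipy.spatial.transform import Rotation as R
from plant import r
def ray(n,u,v):
    c=r.camera_params(n); d=np.array([(u-c['cx'])/c['fx'],(v-c['cy'])/c['fy'],1])
    if n=="wrist":
        s=r.get_state(); T=np.eye(4); T[:3,:3]=R.from_quat(s['eef_rot']).as_matrix(); T[:3,3]=s['tool_pos']
        M=T@c['hand_eye']; return M[:3,3],M[:3,:3]@d
    return np.array(c['position']),R.from_quat(c['attitude']).apply(d)
def plane(n,u,v,z):
    o,d=ray(n,u,v); return o+d*(z-o[2])/d[2]
def tri(a,b):
    A=np.zeros((3,3));y=np.zeros(3)
    for o,d in(a,b):
        d=d/np.linalg.norm(d);P=np.eye(3)-np.outer(d,d);A+=P;y+=P@o
    return np.linalg.solve(A,y)
E
python3 - <<'E'
from h import *
np.set_printoptions(precision=4,suppress=True)
f=lambda a,b:(285+a/4.9,205+b/4.9)
g=lambda a,b:(240+a/4.2,225+b/4.2)
tab=(306.6,270.5);pad=f(658,116)
print("tri tab",tri(ray("top",*tab),ray("scene",*g(158,104))),"pad",tri(ray("top",*pad),ray("scene",*g(570,254))))
T=plane("top",*tab,.088);P=plane("top",*pad,.168);print(T,P,"scene",plane("scene",*g(158,104),.088),plane("scene",*g(570,254),.168))
c=[plane("top",*f(*q),.012) for q in((105,428),(640,255),(65,292))]
print(c,np.linalg.norm(c[1]-c[0]))
for nm,v in(("TP",T-P),("edge",c[0]-c[1])): print(nm,np.degrees(np.arctan2(-v[0],v[1])),np.linalg.norm(v[:2]))
B=plane("top",*f(565,225),.036);print("bar",B)
print(R.from_quat(r.get_state()['eef_rot']).as_matrix())
E
```

```text
tri tab [0.54   0.0408 0.0893] pad [ 0.5924 -0.1655  0.1662]
[0.5413 0.0405 0.088 ] [ 0.5927 -0.1654  0.168 ] scene [0.5394 0.0421 0.088 ] [ 0.5907 -0.1664  0.168 ]
[array([0.5074, 0.0455, 0.012 ]), array([ 0.5687, -0.1872,  0.012 ]), array([0.5664, 0.0599, 0.012 ])] 0.24067370244685002
TP 14.013988134045617 0.21223612595778624
edge 14.750737358597512 0.24067370244685002
bar [ 0.5791 -0.152   0.036 ]
[[-0.916   0.4011 -0.0005]
 [ 0.4011  0.916  -0.0015]
 [-0.0001 -0.0016 -1.    ]]
```

The measurements agree: both views match within 2 mm, tab height comes out 0.089, tab-to-pad distance 212 mm (209 expected), and yaw is about 14.3°. I'll swing over with the fingers shut, tool y across the stand and the path kept clear of the cabinet.

Emit:
{"api": "carry_out", "payload": {"plan": [{"rot": [0,0,0.11],"xyz": [-0.025,-0.025,-0.02],"grip": 255},{"rot": [0,0,0.22],"xyz": [-0.05,-0.05,-0.04],"grip": 255},{"rot": [0,0,0.33],"xyz": [-0.078,-0.078,-0.06],"grip": 255},{"rot": [0,0,0.44],"xyz": [-0.106,-0.106,-0.06],"grip": 255},{"rot": [0,0,0.55],"xyz": [-0.134,-0.134,-0.06],"grip": 255},{"rot": [0,0,0.66],"xyz": [-0.162,-0.16,-0.06],"grip": 255},{"rot": [0,0,0.77],"xyz": [-0.19,-0.186,-0.06],"grip": 255},{"rot": [0,0,0.908],"xyz": [-0.22,-0.21,-0.06],"grip": 255}]}}

```text
clock: 0.77
tool_pos: [0.3677, 0.2898, 0.2987]
eef_rot: [0.61, 0.792, -0.0, -0.0]
contact_force: [0.9, 0.9, -1.0]
opening: 0.421
finger_force: 0.0
```

```bash
cat >> h.py <<'E'
np.set_printoptions(precision=4,suppress=True)
yaw=np.radians(14.3); X=np.array([-np.sin(yaw),np.cos(yaw),0]); H=np.array([.5405,.041,0])-.109*X
def st(x,z): return H+x*X+np.array([0,0,z])   # point in the stand's xz plane
def to(p):  # world point -> tool shift; plus turn to vertical, tool x = X
    s=r.get_state(); M=R.from_quat(s['eef_rot']); Z=np.array([0,0,-1.]); G=np.column_stack([X,np.cross(Z,X),Z])
    return M.inv().apply(np.array(p)-s['tool_pos']),(M.inv()*R.from_matrix(G)).as_rotvec()
def show():
    s=r.get_state(); p=s['tool_pos']; print("t",s['clock'],"tcp",p,"stand x,y,z",(p-H)@X,(p-H)@[X[1],-X[0],0],p[2],"F",s['contact_force'],s['opening'])
E
python3 -c "
from h import *
show(); print(to([.45,.14,.26])); print(to(st(.115,.2)))"
```

```text
t 0.7667 tcp [0.3677 0.2898 0.2987] stand x,y,z 0.39279561026187504 -0.10597848865200767 0.29866773151127296 F [ 0.9248  0.9191 -0.9887] 0.42123652471669387
(array([-0.1659,  0.0414,  0.0386]), array([-0.0009,  0.0001,  0.0084]))
(array([-0.2787,  0.1037,  0.0986]), array([-0.0009,  0.0001,  0.0084]))
```

Emit:
{"api": "carry_out", "payload": {"plan": [{"rot": [0,0,0],"xyz": [-0.035,0.013,0.01],"grip": 255},{"rot": [0,0,0],"xyz": [-0.07,0.026,0.02],"grip": 255},{"rot": [0,0,0],"xyz": [-0.105,0.039,0.03],"grip": 255},{"rot": [0,0,0],"xyz": [-0.14,0.052,0.04],"grip": 255},{"rot": [0,0,0],"xyz": [-0.175,0.065,0.055],"grip": 255},{"rot": [0,0,0],"xyz": [-0.21,0.078,0.07],"grip": 255},{"rot": [0,0,0],"xyz": [-0.245,0.091,0.085],"grip": 255},{"rot": [0,0,0],"xyz": [-0.27,0.1,0.1],"grip": 255}]}}

```text
clock: 1.43
tool_pos: [0.5363, 0.0535, 0.1978]
eef_rot: [0.61, 0.793, -0.0, 0.001]
contact_force: [-0.3, 0.0, 0.7]
opening: 0.006
finger_force: 0.0
```

Emit:
{"api": "carry_out", "payload": {"plan": [{"rot": [0,0,0],"xyz": [0,0,0],"grip": 255},{"rot": [0,0,0],"xyz": [0,0,0],"grip": 255},{"rot": [0,0,0],"xyz": [0,0,0],"grip": 255}]}}

```text
clock: 1.68
tool_pos: [0.5342, 0.0583, 0.1986]
eef_rot: [0.608, 0.794, 0.0, -0.001]
contact_force: [0.2, 0.2, 0.5]
opening: 0.008
finger_force: 0.0
```

```bash
python3 -c "
from h import *
import cv2
show(); print(to(st(.115,.1)))
c=r.camera_params('wrist');s=r.get_state();h=np.array(c['hand_eye']);M=R.from_quat(s['eef_rot']).as_matrix()
for p in(st(.109,.088),s['tool_pos'],st(-.1,.168)):
  q=h[:3,:3].T@(M.T@(p-s['tool_pos'])-h[:3,3]);print(q[0]/q[2]*c['fx']+c['cx'],q[1]/q[2]*c['fy']+c['cy'])
cv2.imwrite('pics/w1.png',r.snapshot('wrist')[:,:,::-1])"
```

```text
t 1.6833 tcp [0.5342 0.0583 0.1986] stand x,y,z 0.12728179259709602 -0.0018807868183533891 0.19859290050785058 F [0.248  0.1925 0.4811] 0.0077407945771797125
(array([-0.0124,  0.0018,  0.0986]), array([-0.0007, -0.0012,  0.0143]))
314.7950979658932 264.7087238563966
310.8509455368316 319.2679885487189
309.6339641544559 627.700784377788
```

View pics/w1.png

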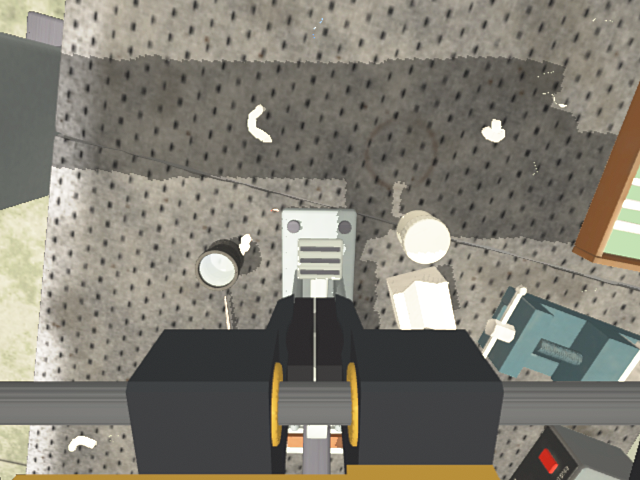

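The wrist view shows the tab at (319,258), where I predicted (315,265), so it sits about 3 mm further out and 2 mm to the side. That's within tolerance, so I'll correct for it and descend.

Emit:
{"api": "carry_out", "payload": {"plan": [{"rot": [0,0,0.01],"xyz": [-0.01,0.003,0.03],"grip": 255},{"rot": [0,0,0.01],"xyz": [-0.01,0.003,0.06],"grip": 255},{"rot": [0,0,0.01],"xyz": [-0.01,0.003,0.085],"grip": 255},{"rot": [0,0,0.01],"xyz": [-0.01,0.003,0.1],"grip": 255},{"rot": [0,0,0.01],"xyz": [-0.01,0.003,0.107],"grip": 255},{"rot": [0,0,0.01],"xyz": [-0.01,0.003,0.112],"grip": 255},{"rot": [0,0,0.01],"xyz": [-0.01,0.003,0.117],"grip": 255},{"rot": [0,0,0.01],"xyz": [-0.01,0.003,0.117],"grip": 255}]}}

```text
clock: 2.4
tool_pos: [0.5404, 0.0499, 0.0821]
eef_rot: [0.611, 0.791, 0.001, -0.0]
contact_force: [0.5, -0.6, -0.8]
opening: 0.004
finger_force: 0.1
```

```bash
python3 -c "
from h import *
show()"
```

```text
t 2.4 tcp [0.5404 0.0499 0.0821] stand x,y,z 0.11767435005259091 0.00214537070228121 0.08214209341929322 F [ 0.5496 -0.584  -0.8075] 0.004447522027782031
```

Emit:
{"api": "carry_out", "payload": {"plan": [{"rot": [0,0,0],"xyz": [0,0,0.003],"grip": 255},{"rot": [0,0,0],"xyz": [0,0,0.006],"grip": 255},{"rot": [0,0,0],"xyz": [0,0,0.008],"grip": 255}]}}

```text
clock: 2.65
tool_pos: [0.5407, 0.0505, 0.0744]
eef_rot: [0.612, 0.791, 0.002, -0.0]
contact_force: [-2.1, 5.3, 4.0]
opening: 0.008
finger_force: 2.8
```

Emit:
{"api": "carry_out", "payload": {"plan": [{"rot": [0,0,0],"xyz": [0,0,0.002],"grip": 255},{"rot": [0,0,0],"xyz": [0,0,0.003],"grip": 255}]}}

```text
clock: 2.82
tool_pos: [0.5407, 0.0507, 0.0717]
eef_rot: [0.611, 0.791, 0.002, -0.0]
contact_force: [-4.2, 6.2, 16.3]
opening: 0.005
finger_force: 8.7
```

Emit:
{"api": "carry_out", "payload": {"plan": [{"rot": [0,0,0],"xyz": [0,0,0.002],"grip": 255},{"rot": [0,0,0],"xyz": [0,0,0.002],"grip": 255}]}}

```text
clock: 2.98
tool_pos: [0.5408, 0.0507, 0.0715]
eef_rot: [0.612, 0.791, 0.002, 0.0]
contact_force: [-5.6, 6.4, 23.3]
opening: 0.004
finger_force: 12.0
```

Emit:
{"api": "carry_out", "payload": {"plan": [{"rot": [0,0,0],"xyz": [0,0,0],"grip": 255},{"rot": [0,0,0],"xyz": [0,0,-0.03],"grip": 255},{"rot": [0,0,0],"xyz": [0,0,-0.06],"grip": 255},{"rot": [0,0,0],"xyz": [0,0,-0.09],"grip": 255},{"rot": [0,0,0],"xyz": [0,0,-0.13],"grip": 255},{"rot": [0,0,0],"xyz": [0,0,-0.17],"grip": 255},{"rot": [0,0,0],"xyz": [0,0,-0.17],"grip": 255}]}}

```text
clock: 3.57
tool_pos: [0.5452, 0.0477, 0.2463]
eef_rot: [0.613, 0.79, 0.005, 0.006]
contact_force: [1.5, -0.3, 0.5]
opening: 0.006
finger_force: 0.0
```

```bash
python3 -c "
from h import *
import cv2
show(); print(to(st(-.1,.24)))
cv2.imwrite('pics/w2.png',np.hstack([r.snapshot('wrist')[150:400,180:460],cv2.resize(r.snapshot('scene')[225:365,240:400],(440,385))[:250]])[:,:,::-1])"
```

```text
t 3.5667 tcp [0.5452 0.0477 0.2463] stand x,y,z 0.1143458703639503 0.0062139408924529555 0.24628533776160377 F [ 1.5319 -0.3093  0.4756] 0.005926277017312436
(array([-0.2143, -0.0066,  0.0067]), array([0.0153, 0.0025, 0.0015]))
```

View pics/w2.png

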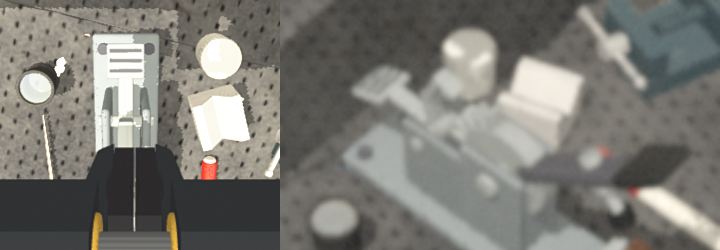

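The pressing depth stopped at 0.0715 with 23 N, so the pawl is on its stop. The pictures show the tab down (wrist crop about (125,60)) and the arm still raised. Next, move above the pad.

Emit:
{"api": "carry_out", "payload": {"plan": [{"rot": [0,0,0],"xyz": [-0.03,-0.001,0],"grip": 255},{"rot": [0,0,0],"xyz": [-0.065,-0.002,0],"grip": 255},{"rot": [0,0,0],"xyz": [-0.1,-0.003,0],"grip": 255},{"rot": [0,0,0],"xyz": [-0.135,-0.004,0],"grip": 255},{"rot": [0,0,0],"xyz": [-0.17,-0.004,0],"grip": 255},{"rot": [0,0,0],"xyz": [-0.2,-0.004,0.01],"grip": 255},{"rot": [0,0,0],"xyz": [-0.212,-0.004,0.02],"grip": 255},{"rot": [0,0,0],"xyz": [-0.212,-0.004,0.02],"grip": 255}]}}

```text
clock: 4.33
tool_pos: [0.5871, -0.162, 0.2151]
eef_rot: [0.615, 0.789, -0.002, -0.002]
contact_force: [-0.6, 0.7, -0.7]
opening: 0.003
finger_force: 0.0
```

Emit:
{"api": "carry_out", "payload": {"plan": [{"rot": [0,0,0],"xyz": [0,0,0],"grip": 255},{"rot": [0,0,0],"xyz": [0,0,0],"grip": 255},{"rot": [0,0,0],"xyz": [0,0,0],"grip": 255}]}}

```text
clock: 4.58
tool_pos: [0.5896, -0.155, 0.2188]
eef_rot: [0.611, 0.792, 0.001, -0.001]
contact_force: [0.4, 1.5, 0.2]
opening: 0.003
finger_force: 0.0
```

```bash
python3 -c "
from h import *
import cv2
show(); print(to(st(-.1,.18)))
cv2.imwrite('pics/w3.png',np.hstack([r.snapshot('wrist')[::2,::2],cv2.resize(r.snapshot('scene')[225:365,240:400],(440,385))[:240]])[:,:,::-1])"
```

```text
t 4.5833 tcp [ 0.5896 -0.155   0.2188] stand x,y,z -0.09303462355937667 -0.0008676015352346283 0.2188181495179702 F [0.4125 1.4912 0.2159] 0.0030634217888134687
(array([-0.007 ,  0.0008,  0.0388]), array([ 0.0003, -0.0017,  0.007 ]))
```

View pics/w3.png

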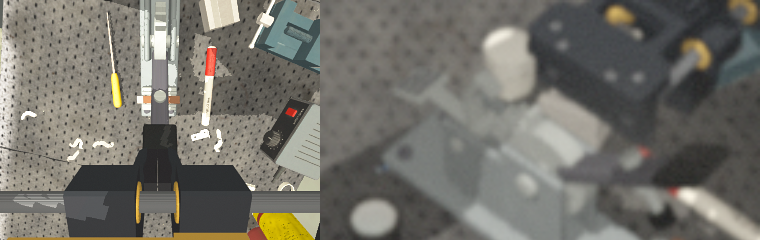

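The tool is centred over the pad: in the half-size wrist image the fingers are at u≈159 and the arm at u≈160. Now I'll push down along the pad's arc.

Emit:
{"api": "carry_out", "payload": {"plan": [{"rot": [0,0,0],"xyz": [-0.002,0.001,0.025],"grip": 255},{"rot": [0,0,0],"xyz": [-0.004,0.001,0.04],"grip": 255},{"rot": [0,0,0],"xyz": [-0.004,0.001,0.048],"grip": 255},{"rot": [0,0,0],"xyz": [-0.008,0.001,0.053],"grip": 255},{"rot": [0,0,0],"xyz": [-0.012,0.001,0.058],"grip": 255},{"rot": [0,0,0],"xyz": [-0.016,0.001,0.064],"grip": 255},{"rot": [0,0,0],"xyz": [-0.02,0.001,0.07],"grip": 255},{"rot": [0,0,0],"xyz": [-0.022,0.001,0.075],"grip": 255}]}}

```text
clock: 5.35
tool_pos: [0.5966, -0.1798, 0.1435]
eef_rot: [0.612, 0.791, 0.0, 0.001]
contact_force: [0.9, 0.5, 1.4]
opening: 0.006
finger_force: 0.9
```

```bash
python3 -c "
from h import *
show()"
```

```text
t 5.35 tcp [ 0.5966 -0.1798  0.1435] stand x,y,z -0.11882954590066887 -0.00019231479503239947 0.14354656414374445 F [0.9033 0.4789 1.3649] 0.006020771417640377
```

Emit:
{"api": "carry_out", "payload": {"plan": [{"rot": [0,0,0],"xyz": [-0.002,0,0.005],"grip": 255},{"rot": [0,0,0],"xyz": [-0.004,0,0.0105],"grip": 255},{"rot": [0,0,0],"xyz": [-0.006,0,0.016],"grip": 255},{"rot": [0,0,0],"xyz": [-0.008,0,0.022],"grip": 255},{"rot": [0,0,0],"xyz": [-0.01,0,0.028],"grip": 255},{"rot": [0,0,0],"xyz": [-0.0105,0,0.034],"grip": 255},{"rot": [0,0,0],"xyz": [-0.012,0,0.04],"grip": 255},{"rot": [0,0,0],"xyz": [-0.013,0,0.046],"grip": 255}]}}

```text
clock: 6.02
tool_pos: [0.5992, -0.1918, 0.097]
eef_rot: [0.612, 0.791, -0.0, 0.0]
contact_force: [0.6, -1.8, 2.4]
opening: 0.006
finger_force: 1.0
```

Emit:
{"api": "carry_out", "payload": {"plan": [{"rot": [0,0,0],"xyz": [-0.001,0,0.004],"grip": 255},{"rot": [0,0,0],"xyz": [-0.0015,0,0.008],"grip": 255},{"rot": [0,0,0],"xyz": [-0.002,0,0.011],"grip": 255},{"rot": [0,0,0],"xyz": [-0.002,0,0.012],"grip": 255},{"rot": [0,0,0],"xyz": [-0.002,0,0.012],"grip": 255}]}}

```text
clock: 6.43
tool_pos: [0.5993, -0.1931, 0.0855]
eef_rot: [0.612, 0.791, 0.0, -0.001]
contact_force: [-0.5, -0.5, 0.2]
opening: 0.003
finger_force: 0.5
```

```bash
python3 -c "
from h import *
show()"
```

```text
t 6.4333 tcp [ 0.5993 -0.1931  0.0855] stand x,y,z -0.1323373542953555 -0.0007980936550914807 0.08553699995710191 F [-0.5026 -0.4509  0.1601] 0.0026132938796528857
```

Nearly there. I'll press gently until the foot bears on the bar.

Emit:
{"api": "carry_out", "payload": {"plan": [{"rot": [0,0,0],"xyz": [0,0,0.001],"grip": 255},{"rot": [0,0,0],"xyz": [0,0,0.002],"grip": 255},{"rot": [0,0,0],"xyz": [0,0,0.002],"grip": 255}]}}

```text
clock: 6.68
tool_pos: [0.5994, -0.1931, 0.0853]
eef_rot: [0.612, 0.791, 0.0, -0.0]
contact_force: [-3.4, 2.2, 12.7]
opening: 0.007
finger_force: 6.7
```

Emit:
{"api": "carry_out", "payload": {"plan": [{"rot": [0,0,0],"xyz": [0,0,0.001],"grip": 255},{"rot": [0,0,0],"xyz": [0,0,0.0015],"grip": 255},{"rot": [0,0,0],"xyz": [0,0,0.0015],"grip": 255}]}}

```text
clock: 6.93
tool_pos: [0.5994, -0.1931, 0.0851]
eef_rot: [0.612, 0.791, 0.0, -0.0]
contact_force: [-6.5, 1.9, 23.2]
opening: 0.002
finger_force: 11.4
```

The foot is firmly seated: z has stopped at 0.085 with 23 N. I'll retreat straight up and check.

Emit:
{"api": "carry_out", "payload": {"plan": [{"rot": [0,0,0],"xyz": [0,0,0],"grip": 255},{"rot": [0,0,0],"xyz": [0,0,-0.01],"grip": 255},{"rot": [0,0,0],"xyz": [0,0,-0.03],"grip": 255},{"rot": [0,0,0],"xyz": [0,0,-0.06],"grip": 255},{"rot": [0,0,0],"xyz": [0,0,-0.09],"grip": 255},{"rot": [0,0,0],"xyz": [0,0,-0.12],"grip": 255},{"rot": [0,0,0],"xyz": [0.03,0,-0.15],"grip": 255},{"rot": [0,0,0],"xyz": [0.06,0,-0.15],"grip": 255}]}}

```text
clock: 7.6
tool_pos: [0.5877, -0.1379, 0.2377]
eef_rot: [0.614, 0.789, 0.002, 0.005]
contact_force: [1.3, 1.3, 0.6]
opening: 0.008
finger_force: 0.0
```

Emit:
{"api": "carry_out", "payload": {"plan": [{"rot": [0,0,0],"xyz": [0,0,0],"grip": 255},{"rot": [0,0,0],"xyz": [0,0,0],"grip": 255},{"rot": [0,0,0],"xyz": [0,0,0],"grip": 255},{"rot": [0,0,0],"xyz": [0,0,0],"grip": 255}]}}

```text
clock: 7.93
tool_pos: [0.5843, -0.1367, 0.2315]
eef_rot: [0.613, 0.79, -0.001, -0.0]
contact_force: [-0.2, -0.2, -0.4]
opening: 0.009
finger_force: 0.0
```

```bash
python3 -c "
from h import *
import cv2
show()
cv2.imwrite('pics/s4.png',cv2.resize(r.snapshot('scene')[225:365,240:400],(640,560))[:,:,::-1])"
```

```text
t 7.9333 tcp [ 0.5843 -0.1367  0.2315] stand x,y,z -0.07403730353386018 -0.001499920982741641 0.23154996151959084 F [-0.1929 -0.2    -0.4471] 0.008742250826337469
```

View pics/s4.png

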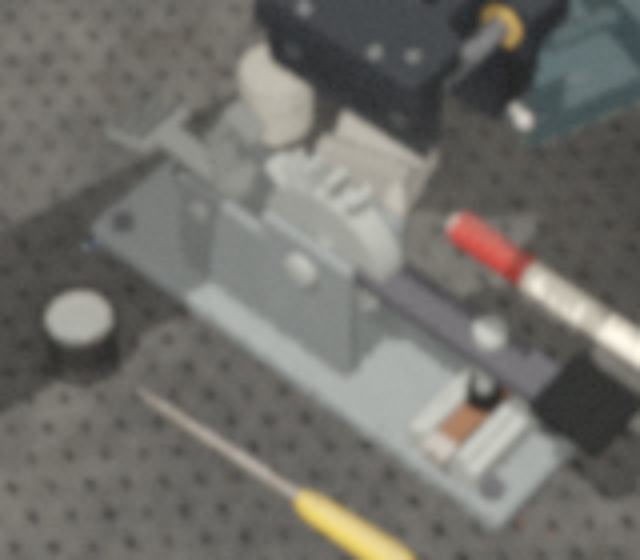

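The arm is level with its foot on the bar at (480,390), the bar lies between the ridges, and the pawl is down. The robot is clear and nothing else has moved, so I'll hand in.

```bash
python3 -c "
from plant import r
print(r.finish_job())"
```

```text
the job is handed in; nothing more can be done
None
```

I pressed the pawl tab to its stop, pushed the arm down until its foot rested on the bar, backed the robot clear and handed the job in at about 8 s; the final picture showed the bar still between the ridges and the bystanders in view undisturbed, but the hand-in returned no verdict.

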